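# Unstack the reaction accessories and set up the bench

## Task

The stopper, glass jar, cork ring and vial block are piled in one stack on the bench. Take the stack apart and set each piece upright in the middle of its own place: the rubber stopper in the steel tray, the glass jar gently on the balance's pan, the cork ring on the blue lab jack and the metal vial block on the hotplate. Keep the jar upright all the while, and leave the vial and the crucible that stand beside the stack where they are.

Things in the scene. Friction and masses are not known exactly. Their poses are not given: they have to be found in the camera images.
- stopper: black rubber bung, top of the stack; slightly tapered, 26 mm across at the foot, 28 mm at the top, 30 mm tall, about 25 g. Origin: centre of its underside, z up. Starts upright on the jar's lid.
- jar: small clear glass jar with flat white lid, plain cylinder 44 mm across, 48 mm tall with the lid (lid is the top 14 mm and is fixed on), about 90 g. Origin: centre of its underside, z up. Starts upright on the cork ring.
- cork_ring: flat cork ring (round-bottom flask support), 56 mm outside, 30 mm hole, 25 mm tall, about 30 g. Origin: centre of its underside, z up. Starts flat on the block.
- block: square aluminium vial heating block, 62 x 62 mm, 30 mm tall, small dark wells at the four corners, about 310 g; the bottom of the stack, standing on the bench. Origin: centre of its underside, z up, x and y square to its sides.
- tray: fixed round shallow stainless tray lying on the bench, 120 mm across the rim, 14 mm high, wall 3 mm, inner floor about 104 mm across and 4 mm above the bench. Origin: on the bench under its centre, z up. Place of the stopper.
- balance: fixed low grey laboratory balance, 120 mm wide and 190 mm long, with a round steel pan 104 mm across whose top is 45 mm above the bench; its dark display panel (36 mm high) is on the side of its -x axis. Origin: on the bench under the pan's centre, z up. Place of the jar.
- lab_jack: fixed blue scissor lab jack with a flat square top 100 x 100 mm, 75 mm above the bench, black adjusting knob on the side of its -x axis. Origin: on the bench under the middle of the top, z up. Place of the cork ring.
- hotplate: fixed white magnetic-stirrer hotplate (cold), 120 mm wide and 190 mm long, with a round black plate 120 mm across whose top is 85 mm above the bench; two white knobs (65 mm high) on the side of its -x axis. Origin: on the bench under the plate's centre, z up. Place of the block.
- vial: bystander: small upright clear vial with black cap, 24 mm across, 45 mm tall, about 105 mm from the stack's middle on the block's +x side. Origin: centre of its underside. Not to be moved.
- crucible: bystander: small white porcelain crucible, 40 mm across the rim, 32 mm tall, about 105 mm from the stack's middle on the block's -x side. Origin: centre of its underside. Not to be moved.

How it is judged:
By the outcome, as a careful person would: the job done as asked, in the order asked, and still so for the second after the job is handed in, with the robot touching nothing.
It also fails if it takes over 128 s, if anything falls off the work surface, if the arm or the gripper's body presses on something with over 40 N, if the wrist force passes 120 N, or if a joint passes its speed limit or range.

## Robot

A 7-joint arm with a two-finger parallel gripper is mounted at the origin on the work surface. World frame = base frame: x ahead of the robot, y to its left, z up, the work surface at z = 0. Lengths are in m, angles in rad, forces in N, time in s.
With the tool pointing down it reaches from about 0.425 to 0.925 m from the base axis. Payload 6.8 kg.
Tool frame: the origin (TCP) lies on the centre line of the jaws, within the pads' length; the fingertips stand bot.tip_reach ahead of it and the grasp point (between the pads) lies 3 mm ahead of it (bot.tip_reach is the distance from the TCP to the fingertips, in m); z points along the fingers, y is the line along which they close (so a half turn about z gives the same grasp; the last joint's range is limited). The gripper opens to 85 mm and grips with 20 to 120 N. Pads are 22 mm wide; open, the fingers measure 114 mm over their backs; the gripper's body (76 mm by 85 mm) begins 54 mm behind the grasp point. The pads swing forward as they close: fully open they stand 13 mm farther back than shut.
Start: joints at [1, 0.477, 0.022, 1.555, -0.011, 1.109, -0.083], TCP at [0.301, -0.604, 0.253] pointing down, gripper open.
Joint ranges: [-2.96, 2.96], [-0.34, 2.1], [-1.41, 1.46], [0.24, 2.44], [-1.37, 4.51], [0.17, 1.92], [-2.96, 2.96]. Speed limits (rad/s): [2.39, 2.39, 3.14, 3.14, 3.14, 3.14, 3.14].

## Interface

Orientations are given as a unit quaternion [w, x, y, z].
In Python, from station import bot gives the robot as it stands.
- The arm moves only by the tool jog_arm, never from a script. Its argument "deltas" is a list of rows, each a list of 7 numbers: the shift along the world's x, y, z in m, then the turn, a rotation vector about the world's x, y, z in rad, then the opening, from 0 (shut) to 1 (fully open). In form: [[x, y, z, rx, ry, rz, grip], ...]. A call has 1 to 10 rows; each row shifts and turns the commanded pose from where the row before left it; what a row does not reach is not made up. A row lasts 1/10 s, in which the tool goes at most 50 mm and 8.59 degrees, less where a joint would pass 70% of its speed; a pose out of reach is approached as far as the arm can. A call with a gripper value outside its range is refused whole. The fingers move at their own pace and stop on an object; "newtons" is the grip in N (left out, the last holds). Time passes only in rows, so rows that do not move let the fingers close. It gives the time, the measured TCP pose, the force, the opening and the grip force at its end, in the units of the state.
- bot.get_obs(): the state, without advancing time (a new reading comes with each control period).
- bot.read_camera(name): name is "side" or "top"; returns a dict with "img" (420x560x3 uint8, red, green, blue), "K" (3x3 intrinsics, pixels), "dist_coeffs" ([k1, k2, p1, p2, k3] as OpenCV has them; the pictures are not rectified), "eye" and "attitude" of the camera in the world. Camera axes: x right, y down, z forward; pixel columns grow to the right and rows downward; lengths in m; the calibration is good to about 2 mm. A picture is of the moment at which its call begins. There is no depth.
- bot.hand_in(): hands the job in; it is judged then, once.
The state is a dict: "t": time; "q": joint angles; "joint_vel": joint speeds; "joint_torque": joint torques, N m; "eef_pos": TCP position; "tool_rot": TCP orientation; "contact_force": force on the tool from outside, world axes, zero at the start; "torque": the same for the moment, N m; "gripper_width": opening from 0.0 (shut) to 1.0 (fully open); "grasp_force": force on a finger pad.
Only numpy, scipy, OpenCV 4.12 (cv2) and the standard library are available. Lean on these libraries where they do the work, as an engineer would, in place of code of your own. Each camera call takes 0.05 s, during which the arm holds its last target. There are 200 camera calls.

## Working session

There is one attempt and no reset: what is moved stays moved. The work goes in short steps, Python scripts to look and compute and a tool call to move; the robot and the scene stay as the last step left them, time stands still between calls to the robot, and variables do not carry over. Pictures are saved under pics/ and viewed, at most 14 in all, crops included, and the job is handed in when it is done.

Besides the shell and the picture viewer there is one more tool, called after "Emit:" by a JSON object that holds its "method" and its "body". jog_arm: Moves the arm, as the interface text tells. Its arguments: {"type":"object","properties":{"deltas":{"type":"array"},"newtons":{"type":"number"}},"required":["deltas"]}

```bash
ls; mkdir -p pics; python3 - <<'E'
from station import bot
import cv2,numpy as np
print(bot.tip_reach); o=bot.get_obs(); print(o)
for n in("top","side"):
    c=bot.read_camera(n); print(n,c["K"],c["dist_coeffs"],c["eye"],c["attitude"])
    cv2.imwrite(f"pics/{n}0.png",c["img"][:,:,::-1]); np.savez(f"pics/{n}0.npz",**c)
E
```

```text
pics
0.022
{'t': 0.0, 'q': array([ 0.9998854 ,  0.4777851 ,  0.02232954,  1.55644639, -0.01147846,
        1.10933218, -0.0830516 ]), 'joint_vel': array([ 2.66865086e-05, -7.33659665e-04, -6.38580255e-04,  1.42475552e-03,
        8.69236399e-04, -1.64393311e-03, -3.13811041e-04]), 'joint_torque': array([-6.42322320e-04, -5.96440315e+01,  1.60756968e+00, -2.81198663e+01,
        1.24169749e-02,  9.28861904e-03,  2.40048348e-05]), 'eef_pos': array([ 0.30110339, -0.60349572,  0.25233771]), 'tool_rot': array([-8.76495318e-04,  9.73334430e-01,  2.29388836e-01, -2.84281187e-04]), 'contact_force': array([-0.19804516,  0.12842467, -0.01172099]), 'torque': array([ 0.03898529, -0.01908869,  0.04412841]), 'grasp_force': 0.0, 'gripper_width': 1.000052889326387}
top [[410.00439146   0.         273.8480955 ]
 [  0.         410.00439146 210.57339615]
 [  0.           0.           1.        ]] [-0.05218867  0.          0.          0.          0.        ] [0.34592857 0.0120858  1.3577255 ] [-0.04804031  0.71480593 -0.69526554  0.05788302]
side [[432.00210845   0.         277.61997471]
 [  0.         432.00210845 211.23698842]
 [  0.           0.           1.        ]] [0.01799034 0.         0.         0.         0.        ] [ 0.22161591 -1.08742531  0.86284285] [-0.46343201  0.87422926 -0.12784724  0.06788999]
```

View pics/top0.png

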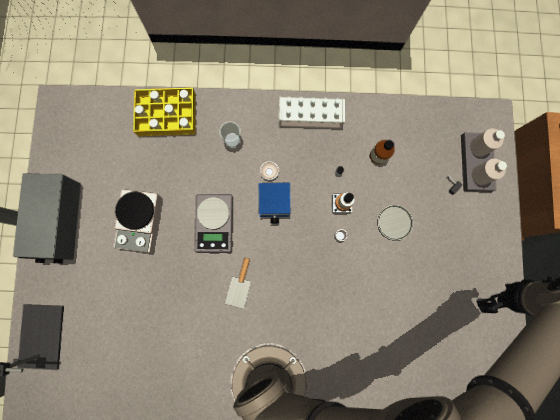

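View pics/side0.png

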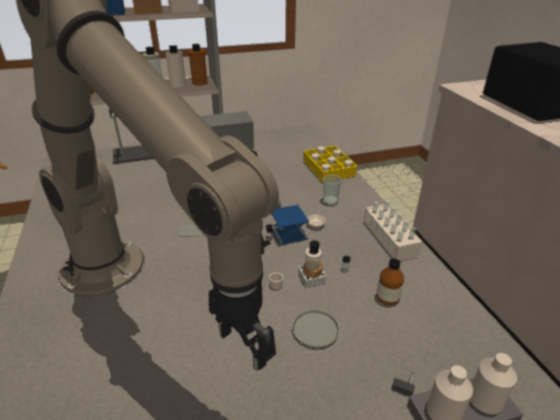

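Top: the stack is at about (344,203), tray (395,223), jack (275,199), balance pan (213,213), hotplate (134,210), vial (340,171) and crucible (341,236). In the side view the stack is at (314,265).

```bash
cat > h.py <<'E'
import numpy as np,cv2
from scipy.spatial.transform import Rotation as R
def rot(c): return R.from_quat(np.array(c["attitude"]),scalar_first=True).as_matrix()
def ray(c,px):
    u=cv2.undistortPoints(np.array(px,float).reshape(-1,1,2),c["K"],c["dist_coeffs"]).reshape(-1,2)
    return np.c_[u,np.ones(len(u))]@rot(c).T
def plane(c,px,z):
    d=ray(c,px); e=np.array(c["eye"]); return e+d*((z-e[2])/d[:,2])[:,None]
def proj(c,P):
    M=rot(c).T; return cv2.projectPoints(np.array(P,float).reshape(-1,1,3),cv2.Rodrigues(M)[0],-M@np.array(c["eye"]),c["K"],c["dist_coeffs"])[0].reshape(-1,2)
def crop(img,x0,y0,w,h,s,fn): cv2.imwrite(fn,cv2.resize(img[y0:y0+h,x0:x0+w,::-1],None,fx=s,fy=s,interpolation=cv2.INTER_CUBIC))
def grab(bot,n): return bot.read_camera(n)
E
python3 - <<'E'
from h import *
t=dict(np.load("pics/top0.npz")); s=dict(np.load("pics/side0.npz"))
for n,p,z in [("stackbase",(343,205),.03),("tray",(395,223),.014),("jack",(274.5,199.5),.075),("bal",(213,213),.045),("hot",(134,210),.085),("vial",(340,171),.045),("cruc",(341,236),.032)]:
    print(n,plane(t,[p],z)[0].round(4))
a=t["img"]; 
A=cv2.resize(a[150:260,105:245,::-1],None,fx=5,fy=5,interpolation=cv2.INTER_CUBIC)
B=cv2.resize(a[155:255,255:420,::-1],None,fx=4.84,fy=4.84,interpolation=cv2.INTER_CUBIC)
cv2.imwrite("pics/b.png",B);cv2.imwrite("pics/a.png",A)
E
```

```text
stackbase [ 0.5719 -0.2311  0.03  ]
tray [ 0.519  -0.4085  0.014 ]
jack [ 0.5756 -0.0044  0.075 ]
bal [0.5309 0.1928 0.045 ]
hot [0.5276 0.4363 0.085 ]
vial [ 0.6829 -0.2184  0.045 ]
cruc [ 0.4691 -0.2244  0.032 ]
```

View pics/b.png

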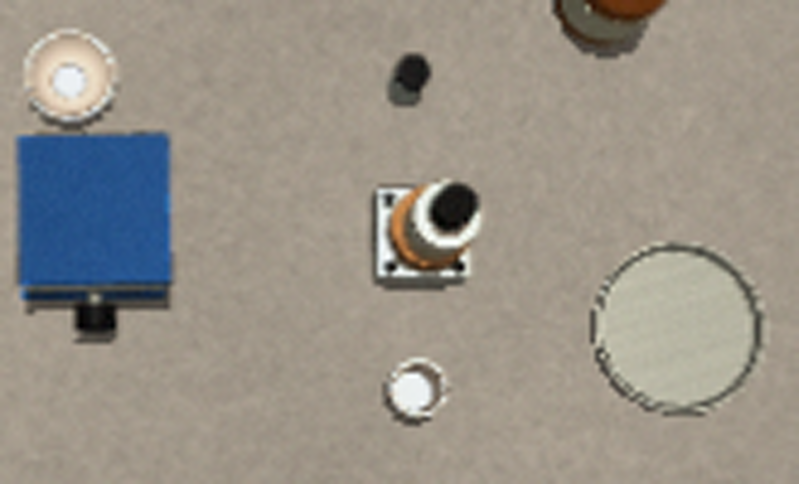

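View pics/a.png

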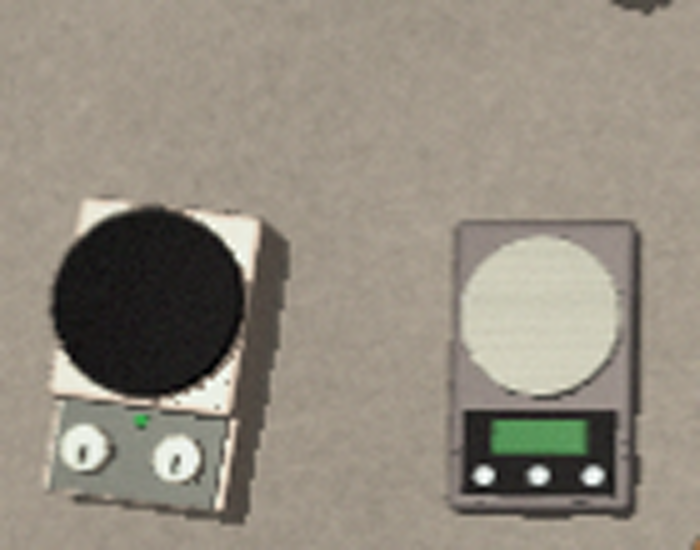

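In crop b: stopper top (454,208), lid about (445,216), tray (677,328), jack top (94,209), vial cap (411,72), crucible (416,391). In crop a: pan (540,316), hot disc (149,303).

```bash
python3 - <<'E'
from h import *
t=dict(np.load("pics/top0.npz"));s=dict(np.load("pics/side0.npz"))
B=lambda p:(np.array(p)+.5)/4.84-.5+[255,155]
A=lambda p:(np.array(p)+.5)/5-.5+[105,150]
for n,p,z in [("stopper",B((454,208)),.133),("lid",B((445,216)),.103),("block",B((423,232)),.03),("tray",B((677,328)),.014),("jack",B((94,209)),.075),("pan",A((540,316)),.045),("hot",A((149,303)),.085),("vial",B((411,72)),.045),("cruc",B((416,391)),.032)]: print(n,plane(t,[p],z)[0].round(4))
print(proj(s,[plane(t,[B((454,208))],.133)[0]]))
def cen(m,off=(0,0)):
    n,l,st,c=cv2.connectedComponentsWithStats(m.astype(np.uint8)); i=1+st[1:,4].argmax(); return c[i],st[i]
a=t["img"].astype(int)
h=cv2.cvtColor(t["img"],cv2.COLOR_RGB2HSV)
def sub(m,x0,y0,x1,y1): 
    z=np.zeros(m.shape,bool); z[y0:y1,x0:x1]=m[y0:y1,x0:x1]; return z
c,st=cen(sub((h[...,0]>100)&(h[...,0]<125)&(h[...,1]>150)&(a[...,2]>120),255,175,300,220)); print("jack",c,st,plane(t,[c],.075))
c,st=cen(sub(a.sum(2)<150,105,180,165,232)); print("hot",c,st,plane(t,[c],.085))
c,st=cen(sub(a.sum(2)<150,335,185,365,205)); print("stopper",c,st,plane(t,[c],.125))
crop(s["img"],240,220,140,105,5,"pics/c.png")
E
```

```text
stopper [ 0.5778 -0.2288  0.133 ]
lid [ 0.5781 -0.2289  0.103 ]
block [ 0.5801 -0.2278  0.03  ]
tray [ 0.5211 -0.4068  0.014 ]
jack [ 0.5811 -0.0027  0.075 ]
pan [0.5315 0.1941 0.045 ]
hot [0.527  0.4349 0.085 ]
vial [ 0.688  -0.2168  0.045 ]
cruc [ 0.4711 -0.2229  0.032 ]
[[312.62666204 242.53949696]]
jack [274.23359288 197.5839822 ] [259 183  31  31 899] [[ 0.58175006 -0.00335339  0.075     ]]
hot [134.29890311 210.2285192 ] [ 116  192   38   37 1094] [[0.52685898 0.43526205 0.085     ]]
stopper [348.14516129 197.40322581] [344 193   9  10  62] [[ 0.57987298 -0.22960481  0.125     ]]
```

View pics/c.png

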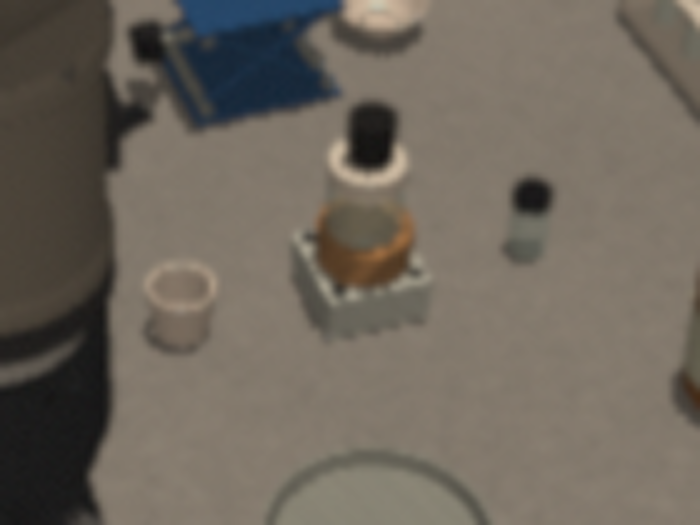

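The crop shows the stopper top at about full-image (314.8,243.4), which fits the top-view fix to about 2 px. I'll move above the stack.

Emit:
{"method": "jog_arm", "body": {"deltas": [[0.028,0.0375,0,0,0,-0.0463,1],[0.028,0.0375,0,0,0,-0.0463,1],[0.028,0.0375,0,0,0,-0.0463,1],[0.028,0.0375,0,0,0,-0.0463,1],[0.028,0.0375,0,0,0,-0.0463,1],[0.028,0.0375,0,0,0,-0.0463,1],[0.028,0.0375,0,0,0,-0.0463,1],[0.028,0.0375,0,0,0,-0.0463,1],[0.028,0.0375,0,0,0,-0.0463,1],[0.026,0.0375,0,0,0,-0.0463,0.6]], "newtons": 20}}

```text
t: 1.1
eef_pos: [0.5801, -0.2272, 0.2529]
tool_rot: [-0.0, 1.0, -0.001, -0.0]
contact_force: [0.9, -0.7, 0.4]
gripper_width: 0.862
grasp_force: 0.0
```

Emit:
{"method": "jog_arm", "body": {"deltas": [[0,0,0,0,0,0,0.6],[0,0,0,0,0,0,0.6],[0,0,0,0,0,0,0.6]]}}

```text
t: 1.4
eef_pos: [0.5785, -0.2303, 0.2529]
tool_rot: [0.0, 1.0, -0.001, -0.001]
contact_force: [-0.9, -0.5, -0.7]
gripper_width: 0.599
grasp_force: 0.0
```

Emit:
{"method": "jog_arm", "body": {"deltas": [[0,0,-0.03,0,0,0,0.6],[0,0,-0.03,0,0,0,0.6],[0,0,-0.03,0,0,0,0.6],[0,0,-0.02,0,0,0,0.6],[0,0,-0.01,0,0,0,0.6],[0,0,-0.003,0,0,0,0.6],[0,0,0,0,0,0,0.6],[0,0,0,0,0,0,0.6]]}}

```text
t: 2.2
eef_pos: [0.58, -0.2296, 0.1316]
tool_rot: [0.0, 1.0, -0.0, 0.001]
contact_force: [-1.3, 0.7, -0.3]
gripper_width: 0.598
grasp_force: 0.0
```

```bash
python3 - <<'E'
from station import bot
from h import *
o=bot.get_obs();print(o["eef_pos"],o["contact_force"])
s=bot.read_camera("side"); crop(s["img"],250,170,140,105,5,"pics/d.png")
E
```

```text
[ 0.58001074 -0.22961882  0.13156703] [-1.30480262  0.69891011 -0.34576043]
```

View pics/d.png

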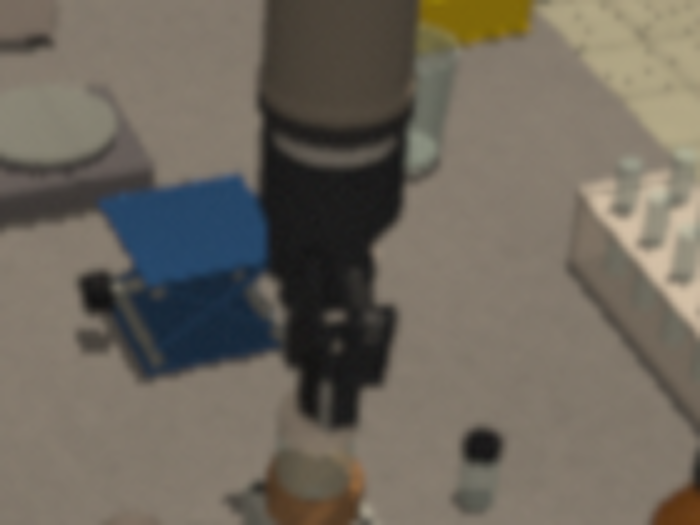

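The fingers straddle the stopper just above the lid, with the near fingertip at crop (335,420). There's no contact, so I'll close.

Emit:
{"method": "jog_arm", "body": {"deltas": [[0,0,0,0,0,0,0.45],[0,0,0,0,0,0,0.38],[0,0,0,0,0,0,0.34],[0,0,0,0,0,0,0.3],[0,0,0,0,0,0,0.2],[0,0,0,0,0,0,0.2],[0,0,0,0,0,0,0.2],[0,0,0,0,0,0,0.2]], "newtons": 25}}

```text
t: 3.05
eef_pos: [0.5796, -0.229, 0.1307]
tool_rot: [0.0, 1.0, -0.0, 0.0]
contact_force: [-0.7, 1.2, 5.3]
gripper_width: 0.308
grasp_force: 24.8
```

Emit:
{"method": "jog_arm", "body": {"deltas": [[0,0,0.005,0,0,0,0.2],[0,0,0.015,0,0,0,0.2],[0,0,0.03,0,0,0,0.2],[0,0,0.02,0,0,0,0.2],[0,0,0,0,0,0,0.2],[0,0,0,0,0,0,0.2]]}}

```text
t: 3.65
eef_pos: [0.5794, -0.2292, 0.201]
tool_rot: [0.0, 1.0, -0.0, 0.001]
contact_force: [-0.3, -0.5, 0.2]
gripper_width: 0.311
grasp_force: 24.7
```

```bash
python3 - <<'E'
from station import bot
from h import *
s=bot.read_camera("side"); t=bot.read_camera("top")
a=cv2.resize(s["img"][170:290,250:390],None,fx=3,fy=3);b=cv2.resize(t["img"][140:260,290:430],None,fx=3,fy=3)
cv2.imwrite("pics/e.png",np.vstack([a[:300],b[:300]])[:,:,::-1])
E
```

```text
(no output)
```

View pics/e.png

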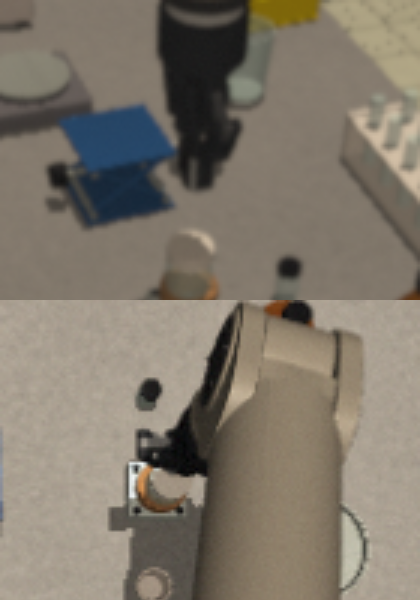

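The stopper is held and the jar stays upright on the ring. Next move is to the tray.

Emit:
{"method": "jog_arm", "body": {"deltas": [[-0.0098,-0.0298,0,0,0,0,0.2],[-0.0098,-0.0298,0,0,0,0,0.2],[-0.0098,-0.0298,0,0,0,0,0.2],[-0.0098,-0.0298,-0.01,0,0,0,0.2],[-0.0098,-0.0298,-0.02,0,0,0,0.2],[-0.0098,-0.0298,-0.03,0,0,0,0.2],[0,0,-0.04,0,0,0,0.2],[0,0,-0.03,0,0,0,0.2],[0,0,-0.02,0,0,0,0.2],[0,0,0,0,0,0,0.2]]}}

```text
t: 4.75
eef_pos: [0.5178, -0.4058, 0.0457]
tool_rot: [-0.002, 1.0, -0.0, -0.003]
contact_force: [-0.4, 0.5, -0.8]
gripper_width: 0.305
grasp_force: 24.7
```

Emit:
{"method": "jog_arm", "body": {"deltas": [[0,0,0,0,0,0,0.2],[0,0,0,0,0,0,0.2]]}}

```text
t: 4.95
eef_pos: [0.5213, -0.4083, 0.0516]
tool_rot: [0.001, 1.0, -0.0, 0.001]
contact_force: [-0.6, -0.5, -0.5]
gripper_width: 0.31
grasp_force: 24.7
```

Emit:
{"method": "jog_arm", "body": {"deltas": [[0,0.001,-0.008,0,0,0,0.2],[0,0,-0.005,0,0,0,0.2],[0,0,-0.003,0,0,0,0.2],[0,0,-0.001,0,0,0,0.2],[0,0,-0.001,0,0,0,0.2],[0,0,0,0,0,0,0.2],[0,0,0,0,0,0,0.2]]}}

```text
t: 5.65
eef_pos: [0.5207, -0.4069, 0.0324]
tool_rot: [0.0, 1.0, -0.0, 0.0]
contact_force: [0.3, 0.5, 0.7]
gripper_width: 0.308
grasp_force: 24.7
```

Emit:
{"method": "jog_arm", "body": {"deltas": [[0,0,-0.001,0,0,0,0.2],[0,0,-0.001,0,0,0,0.2],[0,0,0,0,0,0,0.2],[0,0,0,0,0,0,0.2]]}}

```text
t: 6.05
eef_pos: [0.5209, -0.407, 0.0317]
tool_rot: [0.0, 1.0, -0.0, 0.0]
contact_force: [-1.9, 1.3, 10.3]
gripper_width: 0.31
grasp_force: 25.5
```

Contact with the tray floor. I'll release and retreat.

Emit:
{"method": "jog_arm", "body": {"deltas": [[0,0,0.0005,0,0,0,0.32],[0,0,0,0,0,0,0.36],[0,0,0,0,0,0,0.45],[0,0,0,0,0,0,0.6],[0,0,0,0,0,0,0.6],[0,0,0.02,0,0,0,0.6],[0,0,0.04,0,0,0,0.6],[0,0,0.04,0,0,0,0.8],[0,0,0.04,0,0,0,0.8],[0,0,0.04,0,0,0,0.8]]}}

```text
t: 7.05
eef_pos: [0.5203, -0.4067, 0.2123]
tool_rot: [-0.0, 1.0, -0.0, -0.0]
contact_force: [0.7, 0.2, 0.1]
gripper_width: 0.803
grasp_force: 0.0
```

Emit:
{"method": "jog_arm", "body": {"deltas": [[-0.02,0.04,0,0,0,0,0.8],[-0.02,0.04,0,0,0,0,0.8],[-0.02,0.04,0,0,0,0,0.8],[-0.02,0.04,0,0,0,0,0.8],[-0.02,0.04,0,0,0,0,0.8],[0,0.04,0,0,0,0,0.8],[0,0.04,0,0,0,0,0.8],[0,0,0,0,0,0,0.8],[0,0,0,0,0,0,0.8]]}}

```text
t: 7.95
eef_pos: [0.4207, -0.1262, 0.211]
tool_rot: [0.0, 1.0, 0.001, 0.0]
contact_force: [0.5, -0.5, -0.6]
gripper_width: 0.8
grasp_force: 0.0
```

```bash
python3 - <<'E'
from station import bot
from h import *
t=bot.read_camera("top"); s=bot.read_camera("side")
print(bot.get_obs()["eef_pos"])
b=cv2.resize(t["img"][155:255,310:420],None,fx=5,fy=5,interpolation=cv2.INTER_CUBIC);a=cv2.resize(s["img"][220:350,240:350],None,fx=2.2,fy=2.2,interpolation=cv2.INTER_CUBIC)
im=np.zeros((500,800,3),np.uint8); im[:500,:550]=b; im[:286,556:798]=a
cv2.imwrite("pics/f.png",im[:,:,::-1]); np.savez("pics/top1.npz",**t)
E
```

```text
[ 0.42057684 -0.12780312  0.21083423]
```

View pics/f.png

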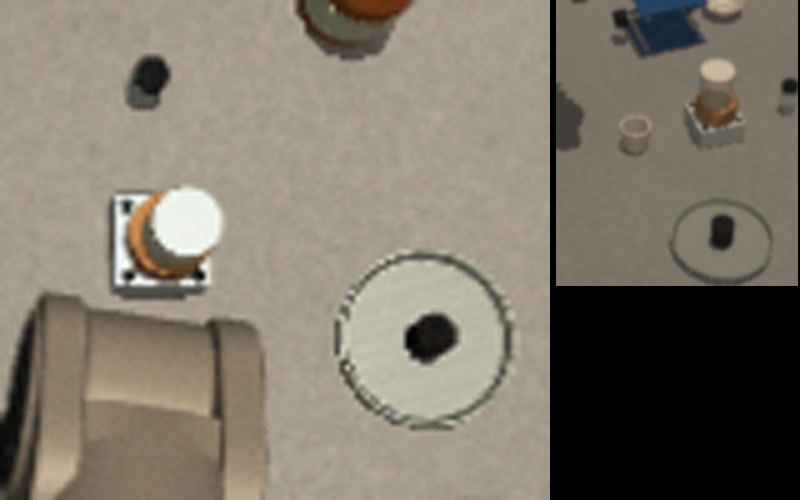

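The stopper stands upright in the tray centre: tray (425,340), stopper foot about (427,342). The lid is at (187,221), so the jar hasn't moved. Next is the jar.

Emit:
{"method": "jog_arm", "body": {"deltas": [[0.0316,-0.0205,0,0,0,0,0.8],[0.0316,-0.0205,0,0,0,0,0.8],[0.0316,-0.0205,0,0,0,0,0.8],[0.0316,-0.0205,0,0,0,0,0.8],[0.0316,-0.0205,0,0,0,0,0.8],[0,0,0,0,0,0,0.8],[0,0,0,0,0,0,0.8],[0,0,0,0,0,0,0.8]]}}

```text
t: 8.85
eef_pos: [0.5775, -0.2296, 0.2103]
tool_rot: [-0.0, 1.0, -0.001, -0.001]
contact_force: [-0.7, 0.3, 0.1]
gripper_width: 0.8
grasp_force: 0.0
```

Emit:
{"method": "jog_arm", "body": {"deltas": [[0,0,-0.02,0,0,0,0.8],[0,0,-0.03,0,0,0,0.8],[0,0,-0.03,0,0,0,0.8],[0,0,-0.02,0,0,0,0.8],[0,0,-0.015,0,0,0,0.8],[0,0,-0.008,0,0,0,0.8],[0,0,-0.004,0,0,0,0.8],[0,0,0,0,0,0,0.8],[0,0,0,0,0,0,0.8]]}}

```text
t: 9.75
eef_pos: [0.5792, -0.2295, 0.0847]
tool_rot: [0.0, 1.0, -0.0, 0.001]
contact_force: [-0.6, -0.0, 0.5]
gripper_width: 0.798
grasp_force: 0.0
```

Emit:
{"method": "jog_arm", "body": {"deltas": [[0,0,0,0,0,0,0.7],[0,0,0,0,0,0,0.62],[0,0,0,0,0,0,0.57],[0,0,0,0,0,0,0.54],[0,0,0,0,0,0,0.51],[0,0,0,0,0,0,0.45],[0,0,0,0,0,0,0.42],[0,0,0,0,0,0,0.4],[0,0,0,0,0,0,0.4]], "newtons": 22}}

```text
t: 10.65
eef_pos: [0.5787, -0.2293, 0.0841]
tool_rot: [0.0, 1.0, -0.0, 0.0]
contact_force: [-1.0, 0.8, 4.8]
gripper_width: 0.511
grasp_force: 22.4
```

Emit:
{"method": "jog_arm", "body": {"deltas": [[0,0,0.003,0,0,0,0.4],[0,0,0.007,0,0,0,0.4],[0,0,0.015,0,0,0,0.4],[0,0,0.025,0,0,0,0.4],[0,0,0.025,0,0,0,0.4],[0,0,0.02,0,0,0,0.4],[0,0,0.01,0,0,0,0.4],[0,0,0,0,0,0,0.4],[0,0,0,0,0,0,0.4]]}}

```text
t: 11.55
eef_pos: [0.5782, -0.2292, 0.1884]
tool_rot: [-0.0, 1.0, -0.0, -0.0]
contact_force: [-0.3, 0.3, -0.8]
gripper_width: 0.506
grasp_force: 22.6
```

```bash
python3 - <<'E'
from station import bot
from h import *
s=bot.read_camera("side"); crop(s["img"],230,150,160,140,4,"pics/g.png")
E
```

```text
(no output)
```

View pics/g.png

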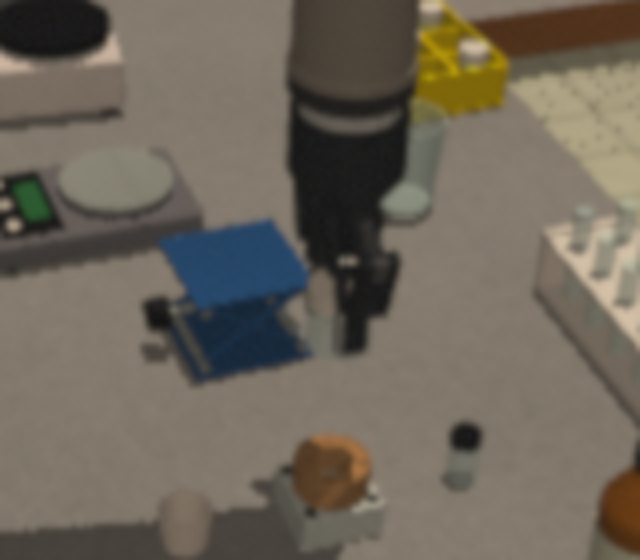

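The jar is held upright, and the ring and block are undisturbed. Next I carry it to the balance.

Emit:
{"method": "jog_arm", "body": {"deltas": [[-0.003,0.015,0,0,0,0,0.4],[-0.005,0.04,0,0,0,0,0.4],[-0.005,0.045,0,0,0,0,0.4],[-0.005,0.045,0,0,0,0,0.4],[-0.005,0.045,0,0,0,0,0.4],[-0.005,0.045,0,0,0,0,0.4],[-0.005,0.045,0,0,0,0,0.4],[-0.005,0.045,0,0,0,0,0.4],[-0.005,0.045,0,0,0,0,0.4],[-0.004,0.035,0,0,0,0,0.4]]}}

```text
t: 12.6
eef_pos: [0.5294, 0.1797, 0.1881]
tool_rot: [-0.0, 1.0, 0.002, -0.001]
contact_force: [1.3, -0.2, -1.1]
gripper_width: 0.509
grasp_force: 22.6
```

Emit:
{"method": "jog_arm", "body": {"deltas": [[0,0.018,0,0,0,0,0.4],[0,0,-0.015,0,0,0,0.4],[0,0,-0.025,0,0,0,0.4],[0,0,-0.025,0,0,0,0.4],[0,0,-0.015,0,0,0,0.4],[0,0,0,0,0,0,0.4],[0,0,0,0,0,0,0.4],[0,0,0,0,0,0,0.4]]}}

```text
t: 13.4
eef_pos: [0.5322, 0.1942, 0.1099]
tool_rot: [-0.0, 1.0, -0.0, 0.001]
contact_force: [-0.3, 0.9, -0.7]
gripper_width: 0.51
grasp_force: 22.7
```

```bash
python3 - <<'E'
from station import bot
from h import *
o=bot.get_obs();print(o["eef_pos"],o["q"])
s=bot.read_camera("side"); crop(s["img"],200,120,160,140,4,"pics/i.png")
t=bot.read_camera("top"); np.savez("pics/top2.npz",**t)
a=t["img"].astype(int); print(proj(s,[o["eef_pos"]]))
# block top: bright grey region ; cork: orange
h=cv2.cvtColor(t["img"],cv2.COLOR_RGB2HSV); m=(h[...,1]>110)&(h[...,0]<20); m[:,:330]=0;m[:,360:]=0;m[:185]=0;m[225:]=0
ys,xs=np.nonzero(m);print(len(xs),xs.min(),xs.max(),ys.min(),ys.max(),xs.mean(),ys.mean())
print("cork",plane(t,[((xs.min()+xs.max())/2,(ys.min()+ys.max())/2)],.055))
E
```

```text
[0.53224647 0.19416749 0.10992195] [-0.30604747  0.4853426  -0.19622872  1.9274064   0.13547268  0.73946727
 -2.15137035]
[[257.71809378 178.11681155]]
171 336 352 193 210 343.7719298245614 201.7719298245614
cork [[ 0.57926092 -0.2298087   0.055     ]]
```

View pics/i.png

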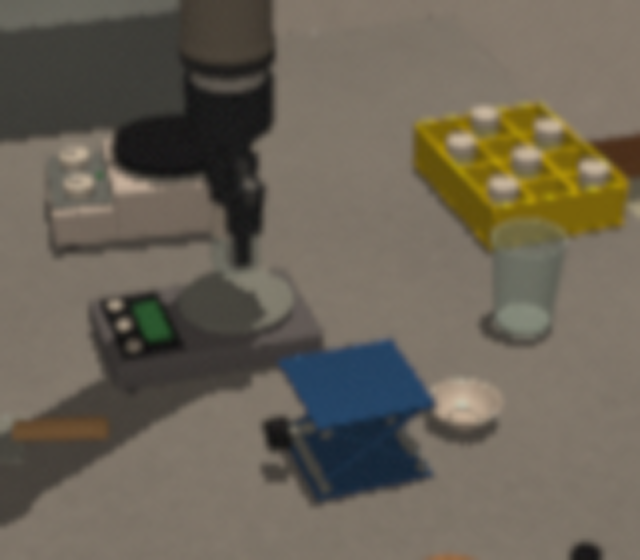

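The jar hangs at crop (237,260), directly over the pan at (237,300). Lowering it gently.

Emit:
{"method": "jog_arm", "body": {"deltas": [[0,0,-0.012,0,0,0,0.4],[0,0,-0.01,0,0,0,0.4],[0,0,-0.006,0,0,0,0.4],[0,0,-0.004,0,0,0,0.4],[0,0,-0.002,0,0,0,0.4],[0,0,0,0,0,0,0.4],[0,0,0,0,0,0,0.4]]}}

```text
t: 14.2
eef_pos: [0.5317, 0.1938, 0.075]
tool_rot: [-0.0, 1.0, -0.0, 0.0]
contact_force: [0.1, -0.3, -1.1]
gripper_width: 0.506
grasp_force: 22.7
```

Emit:
{"method": "jog_arm", "body": {"deltas": [[0,0,-0.0005,0,0,0,0.4],[0,0,-0.0005,0,0,0,0.4],[0,0,0,0,0,0,0.4],[0,0,0,0,0,0,0.4]]}}

```text
t: 14.6
eef_pos: [0.5318, 0.1938, 0.074]
tool_rot: [-0.0, 1.0, -0.0, 0.0]
contact_force: [-0.7, 0.1, 1.4]
gripper_width: 0.509
grasp_force: 22.7
```

Emit:
{"method": "jog_arm", "body": {"deltas": [[0,0,-0.0005,0,0,0,0.4],[0,0,0,0,0,0,0.4],[0,0,0,0,0,0,0.4]]}}

```text
t: 14.9
eef_pos: [0.5318, 0.1938, 0.074]
tool_rot: [-0.0, 1.0, -0.0, 0.0]
contact_force: [-1.5, -1.3, 6.4]
gripper_width: 0.509
grasp_force: 23.3
```

Emit:
{"method": "jog_arm", "body": {"deltas": [[0,0,0,0,0,0,0.53],[0,0,0,0,0,0,0.56],[0,0,0,0,0,0,0.65],[0,0,0,0,0,0,0.75],[0,0,0,0,0,0,0.8],[0,0,0.015,0,0,0,0.8],[0,0,0.03,0,0,0,0.85],[0,0,0.04,0,0,0,0.85],[0,0,0.04,0,0,0,0.85],[0,0,0,0,0,0,0.85]]}}

```text
t: 15.9
eef_pos: [0.5348, 0.1953, 0.2052]
tool_rot: [-0.002, 1.0, -0.0, 0.005]
contact_force: [0.5, 0.3, -0.4]
gripper_width: 0.847
grasp_force: 0.0
```

Emit:
{"method": "jog_arm", "body": {"deltas": [[0.0047,-0.0423,0,0,0,0,0.85],[0.0047,-0.0423,0,0,0,0,0.85],[0.0047,-0.0423,0,0,0,0,0.85],[0.0047,-0.0423,0,0,0,0,0.85],[0.0047,-0.0423,0,0,0,0,0.85],[0.0047,-0.0423,0,0,0,0,0.85],[0.0047,-0.0423,0,0,0,0,0.85],[0.0047,-0.0423,0,0,0,0,0.85],[0.0047,-0.0423,0,0,0,0,0.85],[0.0047,-0.0423,0,0,0,0,0.85]]}}

```text
t: 16.9
eef_pos: [0.5784, -0.2309, 0.1989]
tool_rot: [-0.0, 1.0, -0.0, 0.0]
contact_force: [1.2, -0.1, -0.1]
gripper_width: 0.851
grasp_force: 0.0
```

```bash
python3 - <<'E'
from station import bot
from h import *
s=bot.read_camera("side"); t=bot.read_camera("top"); print(bot.get_obs()["eef_pos"])
b=cv2.resize(t["img"][150:260,105:245],None,fx=3.5,fy=3.5,interpolation=cv2.INTER_CUBIC);a=cv2.resize(s["img"][140:280,200:340],None,fx=2.2,fy=2.2,interpolation=cv2.INTER_CUBIC)
im=np.zeros((385,800,3),np.uint8); im[:385,:490]=b; im[:308,490:798]=a
cv2.imwrite("pics/j.png",im[:,:,::-1])
E
```

```text
[ 0.57728596 -0.23752339  0.19873329]
```

View pics/j.png

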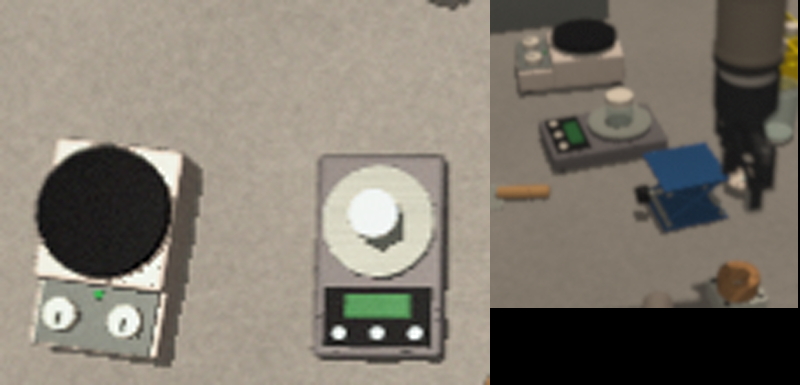

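The jar stands upright on the pan: lid (373,214), pan (378,221), and the offset is parallax. Next is the cork ring.

Emit:
{"method": "jog_arm", "body": {"deltas": [[0,0,0,0,0,0,0.95],[0,0,0,0,0,0,0.95],[0,0,-0.03,0,0,0,0.95],[0,0,-0.03,0,0,0,0.95],[0,0,-0.03,0,0,0,0.95],[0,0,-0.02,0,0,0,0.95],[0,0,-0.015,0,0,0,0.95],[0,0,-0.01,0,0,0,0.95],[0,0,0,0,0,0,0.95],[0,0,0,0,0,0,0.95]]}}

```text
t: 18.0
eef_pos: [0.5792, -0.2292, 0.064]
tool_rot: [0.0, 1.0, 0.0, 0.001]
contact_force: [-0.3, -0.1, 0.2]
gripper_width: 0.949
grasp_force: 0.0
```

Emit:
{"method": "jog_arm", "body": {"deltas": [[0,0,-0.004,0,0,0,0.95],[0,0,-0.0035,0,0,0,0.9],[0,0,0,0,0,0,0.82],[0,0,0,0,0,0,0.75],[0,0,0,0,0,0,0.7],[0,0,0,0,0,0,0.65],[0,0,0,0,0,0,0.6],[0,0,0,0,0,0,0.55],[0,0,0,0,0,0,0.55],[0,0,0,0,0,0,0.55]], "newtons": 25}}

```text
t: 19.0
eef_pos: [0.5787, -0.2294, 0.0563]
tool_rot: [0.0, 1.0, -0.0, 0.0]
contact_force: [-1.1, 0.8, 5.4]
gripper_width: 0.646
grasp_force: 25.9
```

Emit:
{"method": "jog_arm", "body": {"deltas": [[0,0,0.004,0,0,0,0.55],[0,0,0.01,0,0,0,0.55],[0,0,0.02,0,0,0,0.55],[0,0,0.03,0,0,0,0.55],[0,0,0.03,0,0,0,0.55],[0,0,0.03,0,0,0,0.55],[0,0,0,0,0,0,0.55],[0,0,0,0,0,0,0.55]]}}

```text
t: 19.8
eef_pos: [0.5789, -0.2295, 0.1808]
tool_rot: [0.0, 1.0, -0.0, 0.001]
contact_force: [0.3, -0.2, 0.2]
gripper_width: 0.65
grasp_force: 26.6
```

Emit:
{"method": "jog_arm", "body": {"deltas": [[0,0.03,0,0,0,0,0.55],[0.001,0.04,0,0,0,0,0.55],[0.001,0.04,0,0,0,0,0.55],[0,0.04,0,0,0,0,0.55],[0,0.04,0,0,0,0,0.55],[0.0005,0.025,0,0,0,0,0.55],[0,0.0115,-0.02,0,0,0,0.55],[0,0,-0.03,0,0,0,0.55],[0,0,-0.015,0,0,0,0.55],[0,0,0,0,0,0,0.55]]}}

```text
t: 20.8
eef_pos: [0.5786, -0.0033, 0.1117]
tool_rot: [0.0, 1.0, -0.0, -0.003]
contact_force: [0.8, 0.3, -0.1]
gripper_width: 0.645
grasp_force: 26.7
```

Emit:
{"method": "jog_arm", "body": {"deltas": [[0,0,0,0,0,0,0.55],[0,0,-0.006,0,0,0,0.55],[0,0,-0.004,0,0,0,0.55],[0,0,-0.002,0,0,0,0.55],[0,0,0,0,0,0,0.55],[0,0,0,0,0,0,0.55]]}}

```text
t: 21.4
eef_pos: [0.5812, -0.0029, 0.103]
tool_rot: [0.0, 1.0, -0.0, 0.0]
contact_force: [-0.1, 0.6, -0.5]
gripper_width: 0.646
grasp_force: 26.7
```

```bash
python3 - <<'E'
from station import bot
from h import *
s=bot.read_camera("side"); t=bot.read_camera("top");np.savez("pics/top3.npz",**t)
b=cv2.resize(t["img"][160:250,250:370],None,fx=4,fy=4,interpolation=cv2.INTER_CUBIC);a=cv2.resize(s["img"][170:290,240:320],None,fx=3,fy=3,interpolation=cv2.INTER_CUBIC)
im=np.zeros((360,740,3),np.uint8); im[:360,:480]=b; im[:360,490:730]=a
cv2.imwrite("pics/k.png",im[:,:,::-1])
E
```

```text
(no output)
```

View pics/k.png

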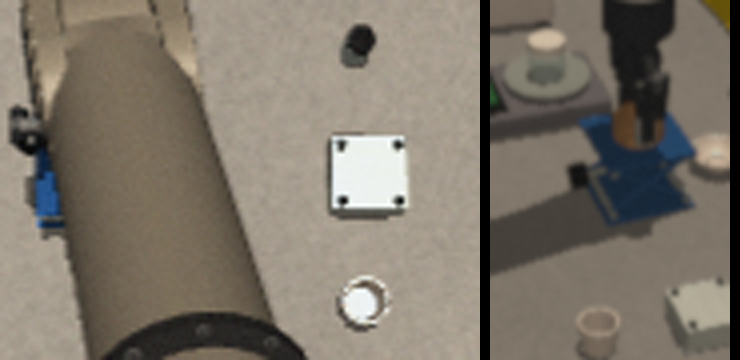

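The ring hovers over the jack, and the block is clear. Its wells are at (341,145), (398,145), (343,201) and (400,201).

Emit:
{"method": "jog_arm", "body": {"deltas": [[0,0,-0.001,0,0,0,0.55],[0,0,-0.001,0,0,0,0.55],[0,0,-0.0005,0,0,0,0.55],[0,0,0,0,0,0,0.55],[0,0,0,0,0,0,0.55]]}}

```text
t: 22.0
eef_pos: [0.5812, -0.0028, 0.1013]
tool_rot: [0.0, 1.0, -0.0, 0.0]
contact_force: [-3.7, 0.7, 8.6]
gripper_width: 0.645
grasp_force: 27.4
```

```bash
python3 - <<'E'
from h import *
t=dict(np.load("pics/top3.npz"))
w=(np.array([(341,145),(398,145),(343,201),(400,201)])+.5)/4-.5+[250,160]
P=plane(t,w,.03); print(P.round(4),P.mean(0)); d=P[0]-P[2]; e=P[0]-P[1]; print(np.degrees([np.arctan2(d[1],d[0]),np.arctan2(-e[0],e[1])]))
# min-area rect of bright top
m=(t["img"].min(2)>200).astype(np.uint8); m[:,:330]=0;m[:,356:]=0;m[:190]=0;m[:,:][216:]=0
r=cv2.minAreaRect(cv2.findNonZero(m)); print(r,plane(t,[r[0]],.03), m.sum())
b=plane(t,cv2.boxPoints(r),.03); print(b.round(4))
E
```

```text
[[ 0.6017 -0.2041  0.03  ]
 [ 0.6031 -0.2515  0.03  ]
 [ 0.5549 -0.206   0.03  ]
 [ 0.5563 -0.2531  0.03  ]] [ 0.57902458 -0.22866772  0.03      ]
[2.24780729 1.72723902]
((342.0, 202.5), (17.0, 18.0), 90.0) [[ 0.58019278 -0.22781831  0.03      ]] 298
[[ 0.6078 -0.1979  0.03  ]
 [ 0.6096 -0.2578  0.03  ]
 [ 0.5527 -0.2576  0.03  ]
 [ 0.551  -0.1981  0.03  ]]
```

Ring touches the jack. Release, rise and go over the block with a 2° yaw.

Emit:
{"method": "jog_arm", "body": {"deltas": [[0,0,0.0005,0,0,0,0.66],[0,0,0,0,0,0,0.7],[0,0,0,0,0,0,0.8],[0,0,0,0,0,0,0.95],[0,0,0,0,0,0,0.95],[0,0,0.015,0,0,0,0.95],[0,0,0.03,0,0,0,1],[0,0,0.03,0,0,0,1],[0,0,0,0,0,0,1]]}}

```text
t: 22.9
eef_pos: [0.584, -0.0026, 0.1812]
tool_rot: [-0.0, 1.0, -0.0, 0.004]
contact_force: [-0.4, -0.1, 0.3]
gripper_width: 0.999
grasp_force: 0.0
```

Emit:
{"method": "jog_arm", "body": {"deltas": [[0,-0.02,0,0,0,0,1],[-0.001,-0.04,0,0,0,0,1],[-0.001,-0.04,0,0,0,0.01,1],[0,-0.04,0,0,0,0.01,1],[0,-0.04,0,0,0,0.01,1],[0,-0.03,0,0,0,0.005,1],[0,-0.016,0,0,0,0,1],[0,0,0,0,0,0,1],[0,0,0,0,0,0,1],[0,0,0,0,0,0,1]]}}

```text
t: 23.9
eef_pos: [0.5796, -0.226, 0.1758]
tool_rot: [-0.001, 1.0, 0.019, 0.0]
contact_force: [-0.5, -0.1, -0.4]
gripper_width: 1.002
grasp_force: 0.0
```

```bash
python3 - <<'E'
from station import bot
from h import *
s=bot.read_camera("side"); t=bot.read_camera("top");np.savez("pics/top4.npz",**t); print(bot.get_obs()["eef_pos"],bot.get_obs()["tool_rot"])
b=cv2.resize(t["img"][160:250,240:330],None,fx=4,fy=4,interpolation=cv2.INTER_CUBIC);a=cv2.resize(s["img"][180:300,240:360],None,fx=3,fy=3,interpolation=cv2.INTER_CUBIC)
cv2.imwrite("pics/l.png",np.hstack([b,a])[:,:,::-1])
h=cv2.cvtColor(t["img"],cv2.COLOR_RGB2HSV); m=(h[...,1]>110)&(h[...,0]<20); m[:,:258]=0;m[:,292:]=0;m[:183]=0;m[215:]=0
ys,xs=np.nonzero(m);print("cork",plane(t,[((xs.min()+xs.max())/2,(ys.min()+ys.max())/2)],.1))
E
```

```text
[ 0.5795042  -0.22654236  0.17584887] [-4.33284369e-04  9.99821567e-01  1.88850525e-02  3.37308693e-05]
cork [[ 0.58065938 -0.00535175  0.1       ]]
```

View pics/l.png

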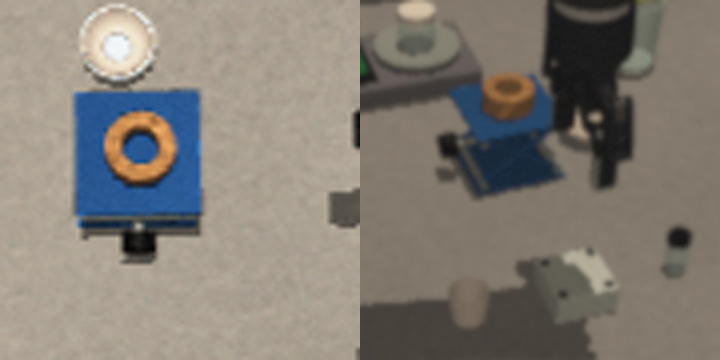

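The ring sits centred on the jack: ring (140,147), jack top (138,153), and the difference is height parallax. I'll descend on the block.

Emit:
{"method": "jog_arm", "body": {"deltas": [[0,-0.002,-0.03,0,0,0,1],[0,0,-0.03,0,0,0,1],[0,0,-0.03,0,0,0,1],[0,0,-0.025,0,0,0,1],[0,0,-0.015,0,0,0,1],[0,0,-0.008,0,0,0,1],[0,0,-0.005,0,0,0,1],[0,0,0,0,0,0,1],[0,0,0,0,0,0,1]]}}

```text
t: 24.9
eef_pos: [0.5798, -0.231, 0.0338]
tool_rot: [0.0, 1.0, 0.017, 0.001]
contact_force: [0.2, -0.1, -0.3]
gripper_width: 1.0
grasp_force: 0.0
```

Emit:
{"method": "jog_arm", "body": {"deltas": [[0,0,-0.005,0,0,0,1],[0,0,0,0,0,0,0.92],[0,0,0,0,0,0,0.85],[0,0,0,0,0,0,0.8],[0,0,0,0,0,0,0.75],[0,0,0,0,0,0,0.7],[0,0,0,0,0,0,0.65],[0,0,0,0,0,0,0.6],[0,0,0,0,0,0,0.6],[0,0,0,0,0,0,0.6]], "newtons": 50}}

```text
t: 25.9
eef_pos: [0.5794, -0.2303, 0.0283]
tool_rot: [-0.0, 1.0, 0.018, 0.0]
contact_force: [-2.6, 2.1, 5.4]
gripper_width: 0.715
grasp_force: 55.4
```

Emit:
{"method": "jog_arm", "body": {"deltas": [[0,0,0.004,0,0,0,0.6],[0,0,0.01,0,0,0,0.6],[0,0,0.02,0,0,0,0.6],[0,0,0.04,0,0,0,0.6],[0,0,0.04,0,0,0,0.6],[0,0,0.04,0,0,0,0.6],[0,0,0.03,0,0,0,0.6],[0,0,0,0,0,0,0.6],[0,0,0,0,0,0,0.6]]}}

```text
t: 26.8
eef_pos: [0.5789, -0.2312, 0.2124]
tool_rot: [0.0, 1.0, 0.017, 0.0]
contact_force: [-1.0, -0.3, -2.8]
gripper_width: 0.71
grasp_force: 55.5
```

Emit:
{"method": "jog_arm", "body": {"deltas": [[-0.001,0.015,0,0,0,0,0.6],[-0.002,0.035,0,0,0,0,0.6],[-0.003,0.04,0,0,0,0,0.6],[-0.003,0.04,0,0,0,0,0.6],[-0.003,0.04,0,0,0,0,0.6],[-0.003,0.04,0,0,0,0,0.6],[-0.003,0.04,0,0,0,0,0.6],[-0.003,0.04,0,0,0,0,0.6],[-0.003,0.04,0,0,0,0,0.6],[-0.003,0.04,0,0,0,0,0.6]]}}

```text
t: 27.8
eef_pos: [0.5499, 0.1415, 0.21]
tool_rot: [0.0, 1.0, 0.018, -0.002]
contact_force: [0.2, 0.6, -2.8]
gripper_width: 0.717
grasp_force: 55.4
```

Emit:
{"method": "jog_arm", "body": {"deltas": [[-0.003,0.04,0,0,0,0,0.6],[-0.003,0.04,0,0,0,0,0.6],[-0.003,0.04,0,0,0,0,0.6],[-0.003,0.04,0,0,0,0,0.6],[-0.003,0.04,0,0,0,0,0.6],[-0.003,0.04,0,0,0,0,0.6],[-0.003,0.035,0,0,0,0,0.6],[-0.004,0.02,0,0,0,0,0.6],[0,0,0,0,0,0,0.6],[0,0,0,0,0,0,0.6]]}}

```text
t: 28.8
eef_pos: [0.5263, 0.4333, 0.2104]
tool_rot: [0.001, 1.0, 0.018, -0.001]
contact_force: [0.1, 0.0, -2.1]
gripper_width: 0.717
grasp_force: 55.4
```

Emit:
{"method": "jog_arm", "body": {"deltas": [[0.0005,0.001,-0.02,0,0,0,0.6],[0,0,-0.025,0,0,0,0.6],[0,0,-0.02,0,0,0,0.6],[0,0,-0.015,0,0,0,0.6],[0,0,-0.008,0,0,0,0.6],[0,0,-0.004,0,0,0,0.6],[0,0,0,0,0,0,0.6],[0,0,0,0,0,0,0.6],[0,0,0,0,0,0,0.6]]}}

```text
t: 29.7
eef_pos: [0.528, 0.4357, 0.1209]
tool_rot: [-0.001, 1.0, 0.017, 0.001]
contact_force: [0.7, -0.5, -3.2]
gripper_width: 0.713
grasp_force: 55.5
```

Emit:
{"method": "jog_arm", "body": {"deltas": [[0,0,-0.002,0,0,0,0.6],[0,0,-0.001,0,0,0,0.6],[0,0,-0.001,0,0,0,0.6],[0,0,0,0,0,0,0.6],[0,0,0,0,0,0,0.6]]}}

```text
t: 30.2
eef_pos: [0.5275, 0.4352, 0.1157]
tool_rot: [0.0, 1.0, 0.017, -0.0]
contact_force: [-0.3, -0.3, -2.3]
gripper_width: 0.716
grasp_force: 55.5
```

Emit:
{"method": "jog_arm", "body": {"deltas": [[0,0,-0.001,0,0,0,0.6],[0,0,-0.001,0,0,0,0.6],[0,0,-0.0007,0,0,0,0.6],[0,0,0,0,0,0,0.6],[0,0,0,0,0,0,0.6]]}}

```text
t: 30.7
eef_pos: [0.5276, 0.4352, 0.1134]
tool_rot: [-0.0, 1.0, 0.017, 0.0]
contact_force: [-1.6, -1.8, 3.2]
gripper_width: 0.716
grasp_force: 55.9
```

Emit:
{"method": "jog_arm", "body": {"deltas": [[0,0,-0.0003,0,0,0,0.72],[0,0,0,0,0,0,0.76],[0,0,0,0,0,0,0.85],[0,0,0,0,0,0,1],[0,0,0,0,0,0,1],[0,0,0.01,0,0,0,1],[0,0,0.03,0,0,0,1],[0,0,0.04,0,0,0,1],[0,0,0.04,0,0,0,1],[0,0,0,0,0,0,1]]}}

```text
t: 31.7
eef_pos: [0.53, 0.4379, 0.2407]
tool_rot: [-0.004, 1.0, 0.017, 0.004]
contact_force: [-0.2, 0.2, 1.2]
gripper_width: 0.998
grasp_force: 0.0
```

Emit:
{"method": "jog_arm", "body": {"deltas": [[0,-0.03,0.02,0,0,0,1],[0,-0.04,0.02,0,0,0,1],[0,-0.04,0,0,0,0,1],[0,-0.04,0,0,0,0,1],[0,-0.04,0,0,0,0,1],[0,-0.04,0,0,0,0,1],[0,-0.04,0,0,0,0,1],[0,-0.03,0,0,0,0,1],[0,0,0,0,0,0,1],[0,0,0,0,0,0,1]]}}

```text
t: 32.7
eef_pos: [0.5277, 0.1348, 0.2733]
tool_rot: [-0.0, 1.0, 0.017, 0.0]
contact_force: [0.4, 0.4, -0.2]
gripper_width: 1.0
grasp_force: 0.0
```

```bash
python3 - <<'E'
from station import bot
from h import *
s=bot.read_camera("side"); t=bot.read_camera("top")
b=cv2.resize(t["img"][150:260,100:430],None,fx=2.4,fy=2.4,interpolation=cv2.INTER_CUBIC)
a=cv2.resize(s["img"][100:360,160:440],None,fx=1.2,fy=1.2)
im=np.zeros((264+312,792,3),np.uint8); im[:264]=b; im[264:,:336]=a
c=cv2.resize(t["img"][170:255,100:175],None,fx=3.6,fy=3.6); im[264:264+306,400:670]=c
cv2.imwrite("pics/m.png",im[:,:,::-1])
E
```

```text
(no output)
```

View pics/m.png

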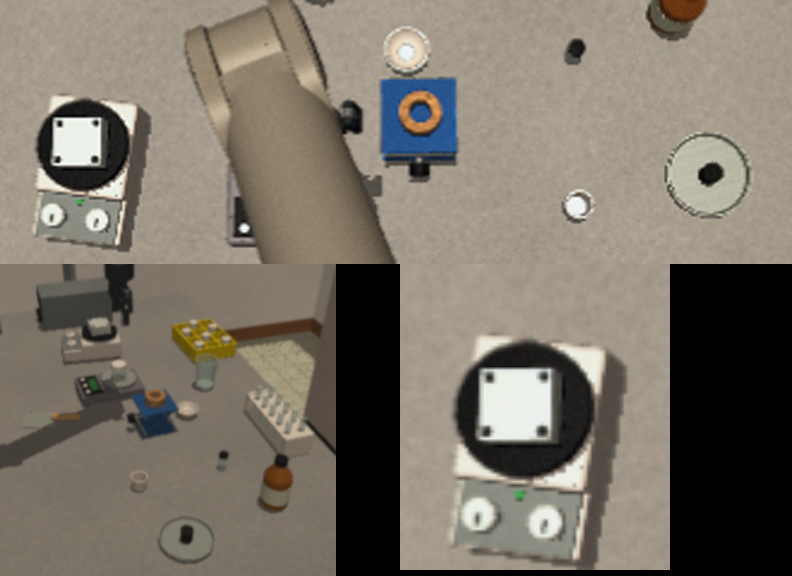

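Everything is in place. The block is centred on the disc: its top at (514,404) against (524,410) is the expected parallax. The ring, jar and stopper are upright, and the vial and crucible haven't moved.

```bash
python3 -c "
from station import bot
print(bot.hand_in())"
```

```text
the job is handed in; nothing more can be done
None
```

The stack is apart and the job is handed in at about 33 s: the stopper is in the tray, the jar on the balance pan, the cork ring on the lab jack and the block on the hotplate, all upright and centred by camera, with the vial and crucible untouched.

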